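# Seat the steel forming blocks in their bench trays

### The job

Set the jeweller's bench up for hammering: put each of the four steel forming blocks into the low rubber-lined wooden tray of its own shape and size (round block in the round tray, flat square block in the larger square tray, dimpled doming cube in the smaller square tray, long grooved block in the oblong tray). Each must lie flat on the tray's rubber floor, inside the rim, working face still up; set the blocks down, do not drop them. Leave the hammer and the file lying where they are.

Things in the scene. Friction and masses are not known exactly. Their poses are not given: they have to be found in the camera images.
- round_block: Loose plain steel forming block, z and working face up at every start, on the bench, never in a tray; origin: centre of its underside. Round bench block: a flat disc 60 mm in diameter, 25 mm high, about 0.55 kg. Grip it across its diameter.
- square_block: Loose plain steel forming block, z and working face up at every start, on the bench, never in a tray; origin: centre of its underside. Square bench block: a flat plain slab 60 x 60 mm (sides along its x and y), 22 mm high, about 0.6 kg. Grip it across two facing sides.
- doming_block: Loose plain steel forming block, z and working face up at every start, on the bench, never in a tray; origin: centre of its underside. Doming block: a 46 mm cube (sides along its x and y) with four round hollows of different sizes in its top face, about 0.7 kg. Grip it across two facing sides.
- grooved_block: Loose plain steel forming block, z and working face up at every start, on the bench, never in a tray; origin: centre of its underside. Grooved block (for shaping half-round wire): an oblong bar 84 mm along its x, 36 mm along its y, 26 mm high, with four half-round grooves across its top, about 0.55 kg. Grip it across the 36 mm width.
- round_tray: Round wooden tray, 90 mm in outer diameter, recess 72 mm in diameter, for the round block (6 mm of play all round). Origin: centre of its underside, on the bench; z up. Beech rim 9 mm thick, its top 16 mm above the bench; black rubber floor 10 mm above the bench (recess 6 mm deep). Fixed to the bench, elsewhere at each start.
- large_square_tray: Larger square wooden tray, 90 x 90 mm outside, recess 72 x 72 mm, sides along its x and y, for the flat square block (6 mm of play all round). Origin: centre of its underside, on the bench; z up. Beech rim 9 mm thick, its top 16 mm above the bench; black rubber floor 10 mm above the bench (recess 6 mm deep). Fixed to the bench, elsewhere at each start.
- small_square_tray: Smaller square wooden tray, 76 x 76 mm outside, recess 58 x 58 mm, sides along its x and y, for the doming cube (6 mm of play all round). Origin: centre of its underside, on the bench; z up. Beech rim 9 mm thick, its top 16 mm above the bench; black rubber floor 10 mm above the bench (recess 6 mm deep). Fixed to the bench, elsewhere at each start.
- oblong_tray: Oblong wooden tray, 114 mm along its x and 66 mm along its y outside, recess 96 x 48 mm, for the grooved block (long sides together, either end first, 6 mm of play all round). Origin: centre of its underside, on the bench; z up. Beech rim 9 mm thick, its top 16 mm above the bench; black rubber floor 10 mm above the bench (recess 6 mm deep). Fixed to the bench, elsewhere at each start.
- hammer: Bystander: a chasing hammer, 260 mm long, lying loose near the far edge of the bench; wooden handle along its own x from -160 mm, steel head 70 mm wide (along y) at x = +85 mm; at most 25 mm high. Its origin is on the bench under the handle's line.
- file: Bystander: a half-round hand file with a turned wooden handle, 230 mm long, lying loose at the far right of the bench; handle along its own x from -125 mm, steel blade to +103 mm; at most 22 mm high. Its origin is on the bench under its long axis.
Things that resemble listed ones, but are neither listed nor needed, are in the scene too. What is shaped like the square_block but orange or pink is not meant.

How it is judged:
At the end, for the whole second after the job is handed in: Each of the four blocks lies in its own tray: centre within 12 mm of the tray's centre horizontally, underside on the rubber floor (7 to 12.5 mm above the tray's underside; the floor is at 10 mm), working face up and level within 0.05 rad, slower than 0.02 m/s (horizontal distance between round_block and round_tray below 0.012 m and z of round_block in the frame of round_tray between 0.007 and 0.0125 m and angle between each of round_block, square_block, doming_block, grooved_block's own z axis and vertical below 0.05 rad and linear speed of each of round_block, square_block, doming_block, grooved_block below 0.02 m/s and horizontal distance between square_block and large_square_tray below 0.012 m and z of square_block in the frame of large_square_tray between 0.007 and 0.0125 m and horizontal distance between doming_block and small_square_tray below 0.012 m and z of doming_block in the frame of small_square_tray between 0.007 and 0.0125 m and horizontal distance between grooved_block and oblong_tray below 0.012 m and z of grooved_block in the frame of oblong_tray between 0.007 and 0.0125 m); the robot touches nothing.
It fails at once if a block is dropped into its tray: it moves faster than 0.5 m/s while less than 25 mm above the rubber floor of its tray (underside less than 35 mm above the bench) and within 30 mm of its centre ((horizontal distance between round_block and round_tray below 0.03 m and z of round_block in the frame of round_tray below 0.035 m and linear speed of round_block above 0.5 m/s) or (horizontal distance between square_block and large_square_tray below 0.03 m and z of square_block in the frame of large_square_tray below 0.035 m and linear speed of square_block above 0.5 m/s) or (horizontal distance between doming_block and small_square_tray below 0.03 m and z of doming_block in the frame of small_square_tray below 0.035 m and linear speed of doming_block above 0.5 m/s) or (horizontal distance between grooved_block and oblong_tray below 0.03 m and z of grooved_block in the frame of oblong_tray below 0.035 m and linear speed of grooved_block above 0.5 m/s)).
It fails at once if the hammer or the file is moved by more than 15 mm (distance of any of hammer, file from where it was at the start of the episode above 0.015 m).
It also fails if it takes over 99 s, if anything falls off the work surface, if the arm or the gripper's body presses on something with over 40 N, if the wrist force passes 120 N, or if a joint passes its speed limit or range.

### The arm

A 7-joint arm with a two-finger parallel gripper is mounted at the origin on the work surface. World frame = base frame: x ahead of the robot, y to its left, z up, the work surface at z = 0. Lengths are in m, angles in rad, forces in N, time in s.
With the tool pointing down it reaches from about 0.425 to 0.875 m from the base axis. Payload 4.7 kg.
Tool frame: the origin (TCP) lies between the finger pads; the fingertips stand 17 mm ahead of it and the grasp point (between the pads) lies 2 mm behind it; z points along the fingers, y is the line along which they close (so a half turn about z gives the same grasp; the last joint's range is limited). The gripper opens to 87 mm and grips with 3 to 60 N. Pads are 19 mm wide; open, the fingers measure 117 mm over their backs; the gripper's body (75 mm by 190 mm) begins 51 mm behind the grasp point.
Start: joints at [1.163, 0.321, -0.07, 1.45, 0.023, 1.371, -0.057], TCP at [0.266, -0.593, 0.24] pointing down, gripper open.
Joint ranges: [-2.86, 2.86], [-0.3, 2.09], [-1.38, 1.24], [0.06, 2.45], [-1.56, 4.7], [0.09, 2.05], [-2.69, 2.69]. Speed limits (rad/s): [2.57, 2.57, 3.14, 3.14, 3.14, 3.14, 3.14].

### API

Orientations are given as a unit quaternion [w, x, y, z].
In Python, from workcell import robot gives the robot as it stands. The module is installed in compiled form; this text tells all that it offers.
- The arm moves only by the tool apply_moves, never from a script. Its argument "motion" is text: rows parted by semicolons, each of 6 numbers parted by spaces: the shift along the tool's x, y, z in cm, then the turn, a rotation vector about the tool's x, y, z in degrees. In form: tx ty tz ax ay az; .... A call has 1 to 12 rows; each row is the pose to reach, as a shift and turn from the pose commanded when the call began, along the tool's axes at that moment; what a row does not reach only later rows make up. A row lasts 1/10 s, in which the tool goes at most 50 mm and 8.59 degrees, less where a joint would pass 70% of its speed; a pose out of reach is approached as far as the arm can. A call with a gripper value outside its range is refused whole. "claw" is the opening, from 0 (shut) to 1 (fully open), set as the call begins (left out, the last holds). The fingers move at their own pace and stop on an object; "newtons" is the grip in N (left out, the last holds). Time passes only in rows, so rows that repeat a pose let the fingers close. It gives the time, the measured TCP pose, the force, the opening and the grip force at its end, in the units of the state.
- robot.state(): the state, without advancing time (a new reading comes with each control period).
- robot.get_image(name): name is "side" or "top" or "wrist"; returns the picture (480x640x3 uint8, red, green, blue); there is no depth.
- robot.camera_info(name): a dict with "fx", "fy", "cx", "cy" (pixels), "R" (3x3) and "t" (3): a world point X has camera coordinates R X + t; the wrist camera has in their place "hand_eye" (4x4, takes a point from camera to tool coordinates, whose origin is the TCP and whose axes are the flange's). Camera axes: x right, y down, z forward; pixel columns grow to the right and rows downward; lengths in m; the calibration is good to about 2 mm. A picture is of the moment at which its call begins: read the wrist's pose just before it. camera_info takes no time and is no camera call.
- robot.job_done(): hands the job in; it is judged then, once.
The state is a dict: "time_s": time; "joints": joint angles; "qvel": joint speeds; "tau": joint torques, N m; "ee_pos": TCP position; "eef_rot": TCP orientation; "force": force on the tool from outside, world axes, zero at the start; "torque": the same for the moment, N m; "width": finger opening in m; "finger_force": force on a finger pad.
Only numpy, scipy, OpenCV 4.12 (cv2) and the standard library are available. Lean on these libraries where they do the work, as an engineer would, in place of code of your own. Each camera call takes 0.05 s, during which the arm holds its last target. There are 200 camera calls.

## Working session

There is one attempt and no reset: what is moved stays moved. The work goes in short steps, Python scripts to look and compute and a tool call to move; the robot and the scene stay as the last step left them, time stands still between calls to the robot, and variables do not carry over. Pictures are saved under pics/ and viewed, at most 16 in all, crops included, and the job is handed in when it is done.

Besides the shell and the picture viewer there is one more tool, called after "Call:" as name(argument=value, ...) on one line, values as JSON. apply_moves: Moves the arm, as the interface text tells. Its arguments: {"type":"object","properties":{"motion":{"type":"string"},"claw":{"type":"number"},"newtons":{"type":"number"}},"required":["motion"]}

```bash
mkdir -p pics; python3 - <<'E'
from workcell import robot
import cv2,numpy as np
np.set_printoptions(precision=4,suppress=True)
s=robot.state();print({k:np.round(v,4) for k,v in s.items()})
for n in("top","side"):
    im=robot.get_image(n);cv2.imwrite(f"pics/{n}0.png",im[:,:,::-1])
for n in("top","side","wrist"):print(n,robot.camera_info(n))
E
```

```text
{'time_s': np.float64(0.0), 'joints': array([ 1.1631,  0.3218, -0.0701,  1.4517,  0.0226,  1.3708, -0.0569]), 'qvel': array([ 0.0003, -0.0004,  0.0012, -0.0008, -0.0017, -0.0016, -0.0025]), 'tau': array([ -0.    , -49.1291,  -0.4041, -31.2536,  -0.0639,   0.0437,
         0.0002]), 'ee_pos': array([ 0.2659, -0.5926,  0.2385]), 'eef_rot': array([-0.0009,  0.9778,  0.2093, -0.0002]), 'force': array([-0.5867,  0.4767, -0.3853]), 'torque': array([-0.018 , -0.0679, -0.0155]), 'finger_force': np.float64(0.0), 'width': np.float64(0.0871)}
top {'fx': 518.3382951039882, 'fy': 518.3382951039882, 'cx': 312.8355451105733, 'cy': 236.48791341576225, 'R': array([[ 0.0115, -0.9998, -0.0166],
       [-0.9864, -0.0086, -0.1642],
       [ 0.164 ,  0.0183, -0.9863]]), 't': array([-0.0625,  0.5696,  1.081 ])}
side {'fx': 504.5260554405644, 'fy': 504.5260554405644, 'cx': 317.63225385437204, 'cy': 233.8442397200025, 'R': array([[-0.9797, -0.2004, -0.0018],
       [-0.1067,  0.5291, -0.8418],
       [ 0.1696, -0.8246, -0.5397]]), 't': array([0.5801, 0.1221, 0.9985])}
wrist {'fx': 333.6831305834639, 'fy': 333.6831305834639, 'cx': 315.93216611928534, 'cy': 240.97896316191807, 'hand_eye': array([[-0.0011, -0.9606, -0.2779,  0.0756],
       [ 1.    , -0.001 , -0.0004, -0.0007],
       [ 0.0001, -0.2779,  0.9606, -0.1463],
       [ 0.    ,  0.    ,  0.    ,  1.    ]])}
```

View pics/top0.png

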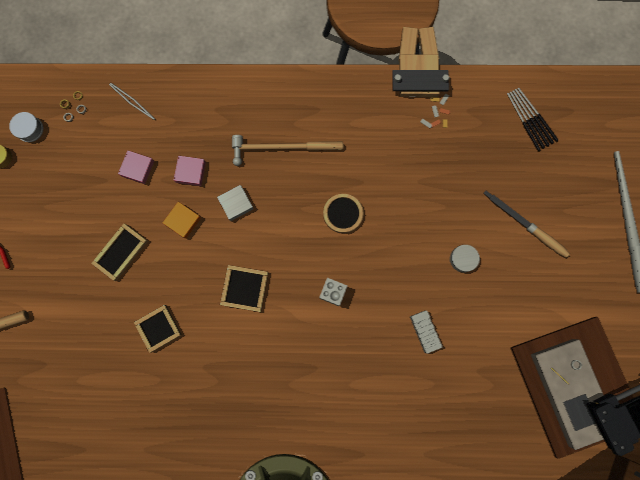

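View pics/side0.png

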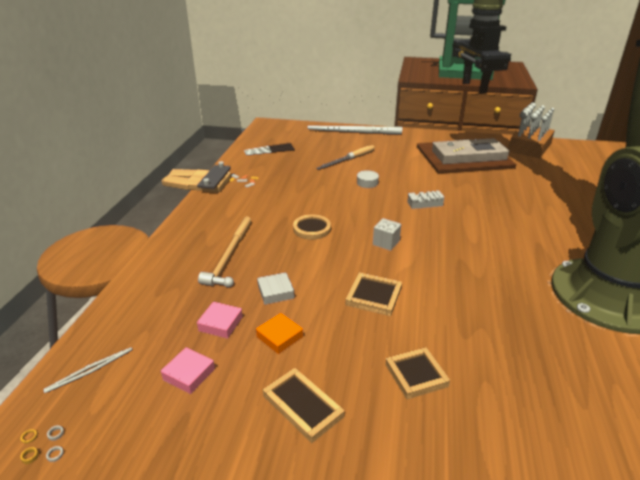

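Top view:
- **Steel blocks:** square (236,203), doming (334,292), round (465,258), grooved (427,332).
- **Trays:** round (343,213), large square (245,289), small square (158,328), oblong (120,252).
- **Square block candidates:** (236,203) steel, (182,220) orange, (137,167) and (190,171) pink. The steel one fits, since orange and pink are excluded.
- **Round block candidates:** (465,258) and the bluish tin at (27,127). The disc at (465,258) fits, because the tin is taller and lies outside the working area.

I'll confirm these in an enlarged crop.

```bash
cat > h.py <<'E'
from workcell import robot
import cv2,numpy as np
from scipy.spatial.transform import Rotation as Rot
np.set_printoptions(precision=4,suppress=True)
def cam(n,s=None):
    c=robot.camera_info(n);K=np.array([[c['fx'],0,c['cx']],[0,c['fy'],c['cy']],[0,0,1]])
    if n!='wrist': return K,c['R'],c['t']
    w,x,y,z=s['eef_rot'];T=np.eye(4);T[:3,:3]=Rot.from_quat([x,y,z,w]).as_matrix();T[:3,3]=s['ee_pos']
    M=np.linalg.inv(T@c['hand_eye']);return K,M[:3,:3],M[:3,3]
def cast(C,px,z):
    K,R,t=C;px=np.atleast_2d(px).astype(float)
    d=np.c_[px,np.ones(len(px))]@np.linalg.inv(K).T@R
    o=-R.T@t
    return o+d*((z-o[2])/d[:,2])[:,None]
def tri(Cs,ps):
    A=[];b=[]
    for (K,R,t),p in zip(Cs,ps):
        d=R.T@np.linalg.inv(K)@np.r_[p,1];d/=np.linalg.norm(d);P=np.eye(3)-np.outer(d,d);A.append(P);b.append(P@(-R.T@t))
    A=np.vstack(A);b=np.hstack(b);x,r,_,_=np.linalg.lstsq(A,b,rcond=None);return x,np.sqrt(r)
def proj(C,X):
    K,R,t=C;p=K@(R@X+t);return p[:2]/p[2]
def blob(mask,seed):
    n,l,st,ce=cv2.connectedComponentsWithStats(mask.astype(np.uint8))
    ys,xs=np.nonzero(l>0);i=np.argmin((xs-seed[0])**2+(ys-seed[1])**2);m=(l==l[ys[i],xs[i]]).astype(np.uint8)
    return max(cv2.findContours(m,cv2.RETR_EXTERNAL,cv2.CHAIN_APPROX_NONE)[0],key=cv2.contourArea)
E
python3 - <<'E'
from h import *
im=cv2.imread('pics/top0.png');cv2.imwrite('pics/crop0.png',cv2.resize(im[130:370,90:490],None,fx=2,fy=2,interpolation=cv2.INTER_CUBIC))
top={'rb':(465,258),'sb':(236,203),'db':(334,292),'gb':(427,332),'rt':(343,213),'ls':(245,289),'ss':(158,328),'ot':(120,252)}
side={'rb':(368,178),'sb':(275,285),'db':(387,230),'gb':(426,198),'rt':(312,226),'ls':(375,293),'ss':(418,371),'ot':(304,402)}
C={n:cam(n) for n in('top','side')}
for k in top:
    out=[]
    for n,d in(('top',top),('side',side)):
        I=cv2.imread(f'pics/{n}0.png');h=cv2.cvtColor(I,cv2.COLOR_BGR2HSV)
        m=(h[...,1]<60)&(h[...,2]>60) if k[1]=='b' else h[...,2]<60
        c=blob(m,d[k]);out.append(c)
    r=[cv2.minAreaRect(c) for c in out]
    mm=[cv2.moments(c) for c in out];ce=[(q['m10']/q['m00'],q['m01']/q['m00']) for q in mm]
    x,e=tri([C['top'],C['side']],ce)
    print(k,[cv2.contourArea(c) for c in out],np.round(ce,1).tolist(),'tri',x,e)
E
```

```text
rb [560.0, 243.5] [[464.9, 257.7], [367.2, 178.4]] tri [ 0.5312 -0.3934  0.0138] [0.0004]
sb [646.5, 719.5] [[234.5, 201.7], [275.2, 287.5]] tri [0.6536 0.1226 0.0131] [0.0012]
db [442.0, 541.5] [[333.0, 291.5], [386.3, 233.4]] tri [ 0.4532 -0.1017  0.0247] [0.0006]
gb [663.5, 387.5] [[426.2, 331.6], [425.7, 199.1]] tri [ 0.3691 -0.3039  0.0139] [0.]Traceback (most recent call last):
  File "<stdin>", line 13, in <module>
ZeroDivisionError: float division by zero
```

View pics/crop0.png

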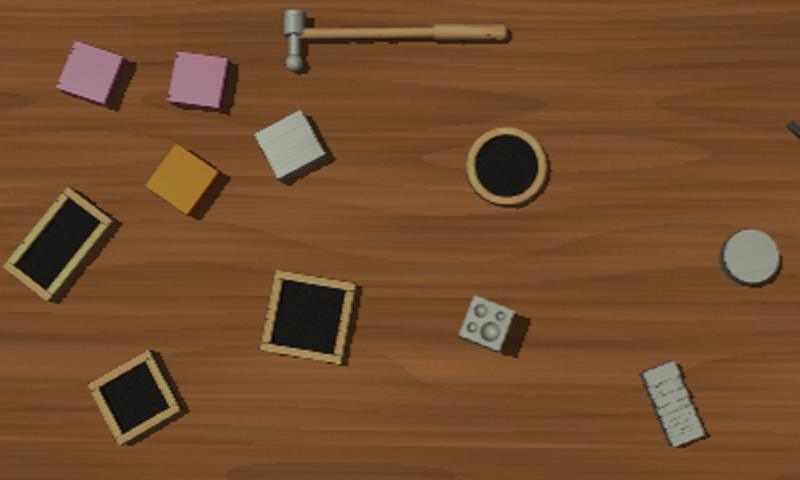

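The crop confirms my picks: the steel slab is at about (236,203), and each block and tray matches its description. Next are rough tray positions, then wrist views.

```bash
cat >> h.py <<'E'
def plan(x,y,z,phi):
    """phi: heading (deg) of the tool x axis, tool down; prints shift cm / turn deg, from the measured pose"""
    s=robot.state();w,a,b,c=s['eef_rot'];R0=Rot.from_quat([a,b,c,w])
    p=np.radians(phi);R1=Rot.from_matrix([[np.cos(p),np.sin(p),0],[np.sin(p),-np.cos(p),0],[0,0,-1]])
    return np.round(np.r_[R0.inv().apply(np.array([x,y,z])-s['ee_pos'])*100,np.degrees((R0.inv()*R1).as_rotvec())],2)
def rect(P):
    """min-area rectangle of plane points: centre, long, short (mm), heading of long side deg"""
    (c,(w,h),a)=cv2.minAreaRect((P[:,:2]*1000).astype(np.float32))
    if w<h:w,h,a=h,w,a+90
    return np.round(c,1),round(w,1),round(h,1),round((a+90)%180-90,1)
E
python3 - <<'E'
from h import *
top={'rb':(465,258),'sb':(236,203),'db':(334,292),'gb':(427,332),'rt':(343,213),'ls':(245,289),'ss':(158,328),'ot':(120,252)}
C=cam('top');I=cv2.imread('pics/top0.png');h=cv2.cvtColor(I,cv2.COLOR_BGR2HSV)
Z=dict(rb=.025,sb=.022,db=.046,gb=.026)
for k in top:
    m=(h[...,1]<60)&(h[...,2]>80) if k[1]=='b' else (h[...,2]<48)&(np.hypot(*(np.indices(h.shape[:2])[::-1]-np.array(top[k])[:,None,None]))<30)
    c=blob(m,top[k]);print(k,rect(cast(C,c[:,0],Z.get(k,.01))),cv2.contourArea(c))
print('trays view',plan(.60,.22,.32,0)); print('blocks view',plan(.52,-.22,.30,0))
E
```

```text
rb (array([ 530.1, -391.4]), 59.2, 55.2, -89.5) 543.0
sb (array([652.6, 121.2]), 60.5, 59.2, -60.5) 641.5
db (array([ 451.9, -101.5]), 47.0, 45.6, 68.9) 434.5
gb (array([ 369.8, -301.3]), 84.9, 38.8, 21.6) 657.0
rt (array([ 632.1, -123.7]), 67.9, 67.0, -89.6) 693.5
ls (array([459.4,  95.9]), 71.7, 70.3, -9.2) 969.0
ss (array([369.2, 284.8]), 56.8, 56.3, 31.0) 629.0
ot (array([538.7, 381.3]), 95.3, 46.1, -36.0) 807.5
trays view [ 63.76 -60.47  -8.05  -0.1    0.03  24.17]
blocks view [ 38.44 -23.6   -6.11  -0.1    0.03  24.17]
```

Call:
apply_moves(motion="38.4 -23.6 -6.1 0 0 24.2;38.4 -23.6 -6.1 0 0 24.2;38.4 -23.6 -6.1 0 0 24.2;38.4 -23.6 -6.1 0 0 24.2;38.4 -23.6 -6.1 0 0 24.2;38.4 -23.6 -6.1 0 0 24.2;38.4 -23.6 -6.1 0 0 24.2;38.4 -23.6 -6.1 0 0 24.2;38.4 -23.6 -6.1 0 0 24.2;38.4 -23.6 -6.1 0 0 24.2;38.4 -23.6 -6.1 0 0 24.2;38.4 -23.6 -6.1 0 0 24.2", claw=1, newtons=40)

```text
time_s: 1.3
ee_pos: [0.5189, -0.222, 0.3]
eef_rot: [0.0, 1.0, -0.001, -0.001]
force: [-0.0, 0.3, 0.9]
width: 0.0869
finger_force: 0.0
```

```bash
cat >> h.py <<'E'
import json
def snap(name):
    s=robot.state();im=robot.get_image('wrist')[:,:,::-1].copy();cv2.imwrite(f'pics/{name}.png',im)
    json.dump({k:np.asarray(s[k]).tolist() for k in('ee_pos','eef_rot')},open(f'pics/{name}.json','w'))
    print('t',s['time_s'],s['ee_pos'],s['eef_rot'],np.abs(s['qvel']).max())
E
python3 -c "
from h import *
snap('wA');print(plan(.55,.2,.30,0))"
```

```text
t 1.3 [ 0.5189 -0.222   0.3   ] [ 0.0004  1.     -0.0012 -0.0007] 0.01832328103300442
[  2.98 -42.27  -0.04   0.03   0.09  -0.21]
```

View pics/wA.png

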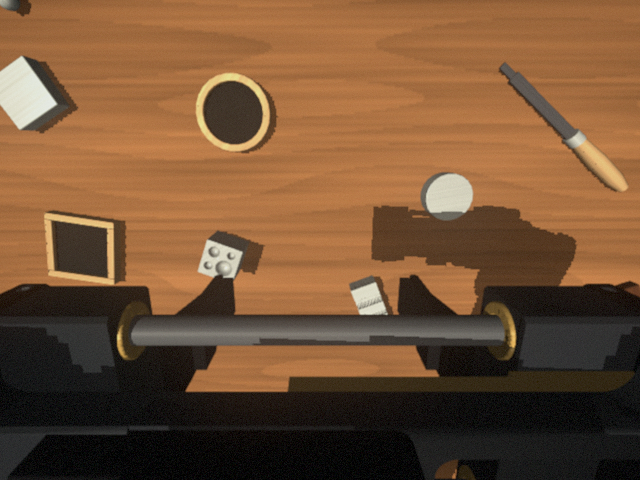

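The wrist view shows the round block (447,196), doming block (220,257), round tray (234,112), large tray (82,247), and the grooved block partly hidden (368,297). Next is the tray side.

Call:
apply_moves(motion="3 -42.3 0 0 0 0;3 -42.3 0 0 0 0;3 -42.3 0 0 0 0;3 -42.3 0 0 0 0;3 -42.3 0 0 0 0;3 -42.3 0 0 0 0;3 -42.3 0 0 0 0;3 -42.3 0 0 0 0;3 -42.3 0 0 0 0;3 -42.3 0 0 0 0;3 -42.3 0 0 0 0")

```text
time_s: 2.45
ee_pos: [0.5505, 0.2005, 0.2999]
eef_rot: [0.001, 1.0, -0.001, -0.0]
force: [-0.9, -0.6, -0.7]
width: 0.0869
finger_force: 0.0
```

```bash
python3 -c "
from h import *
snap('wB')"
```

```text
t 2.45 [0.5505 0.2005 0.2999] [ 0.0007  1.     -0.0013 -0.0004] 0.024759225666085016
```

View pics/wB.png

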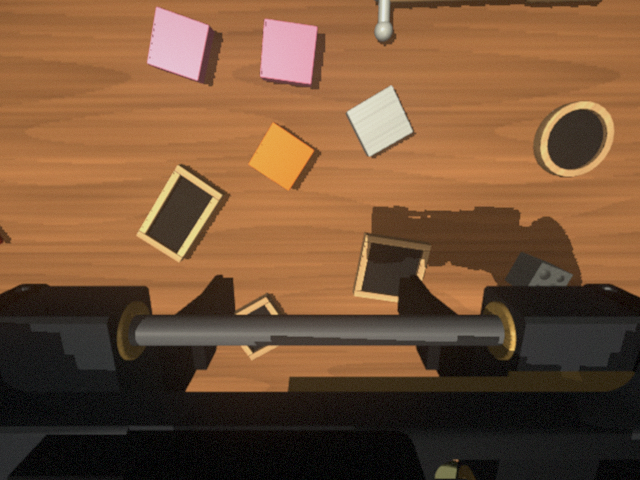

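In wB the steel square block is at (380,121), the oblong tray at (180,212), the round tray at (574,138) and the large tray at (392,268). The small tray (262,325) is half hidden behind the gripper.

```bash
cat > meas.py <<'E'
from h import *
def wcam(n): return cam('wrist',json.load(open(f'pics/{n}.json')))
def seg(n,k,px,vt=48,bt=80,r=60):
    h=cv2.cvtColor(cv2.imread(f'pics/{n}.png'),cv2.COLOR_BGR2HSV)
    near=np.hypot(*(np.indices(h.shape[:2])[::-1]-np.array(px)[:,None,None]))<r
    m=((h[...,1]<60)&(h[...,2]>bt) if k[1]=='b' else (h[...,2]<vt))&near
    return blob(m,px)
def cen(c): q=cv2.moments(c);return np.array((q['m10']/q['m00'],q['m01']/q['m00']))
E
python3 - <<'E'
from meas import *
Z=dict(rb=.025,sb=.022,db=.046,gb=.026)
top={'rb':(465,258),'sb':(236,203),'db':(334,292),'rt':(343,213),'ls':(245,289),'ot':(120,252)}
W=[('wA','rb',(447,196)),('wA','db',(220,257)),('wA','rt',(234,112)),('wA','ls',(82,247)),('wB','sb',(380,121)),('wB','ot',(180,212)),('wB','rt',(574,138))]
Ct=cam('top')
h=cv2.cvtColor(cv2.imread('pics/wA.png'),cv2.COLOR_BGR2HSV);print('rb',h[196,447],'db',h[262,208],'rt',h[112,234],'ls',h[247,82],'wood',h[160,100])
h=cv2.cvtColor(cv2.imread('pics/wB.png'),cv2.COLOR_BGR2HSV);print('sb',h[121,380],'sbside',h[85,365],'ot',h[212,180])
for n,k,px in W:
    C=wcam(n);c=seg(n,k,px,vt=75,bt=150);ct=seg('top0',k,top[k],r=30)
    x,e=tri([Ct,C],[cen(ct),cen(c)])
    print(n,k,rect(cast(C,c[:,0],Z.get(k,.01))),cv2.contourArea(c),'tri',x*1000,e*1000)
E
```

```text
rb [ 27  27 211] db [ 23  31 189] rt [ 13 115  60] ls [ 13 103  62] wood [ 13 154 174]
sb [ 28  28 218] sbside [ 13 146 175] ot [14 85 66]
wA rb (array([ 534.6, -389.9]), 58.4, 49.2, 89.8) 1453.5 tri [ 531.3212 -394.1301   13.7361] [0.1563]
wA db (array([451.7, -98.9]), 46.2, 46.0, 69.1) 1029.0 tri [ 453.0192 -100.0162   45.2099] [2.5526]
wA rt (array([ 631.5, -120. ]), 70.0, 68.8, 89.8) 2688.0 tri [ 630.5798 -122.6296   19.7112] [0.9756]
wA ls (array([456.7, 101.6]), 70.5, 69.9, -9.8) 2351.0 tri [459.3163  95.2714  17.523 ] [1.0387]
wB sb (array([651.8, 123.7]), 59.8, 59.6, -60.8) 2546.0 tri [653.3688 122.514   16.4424] [0.7091]
wB ot (array([535.8, 384. ]), 94.5, 45.9, -35.8) 2312.0 tri [537.9968 380.8532  13.4406] [1.0963]
wB rt (array([ 630.2, -124.6]), 67.7, 66.7, -39.4) 2360.5 tri [ 631.3492 -123.1458   11.6643] [0.4576]
```

```bash
python3 -c "
from h import *
print(plan(.42,.18,.30,0),robot.state()['joints'])"
```

```text
[-13.07   2.01   0.01   0.11   0.03  -0.25] [ 0.1685  0.2171 -0.6603  1.5032  0.1346  1.4682 -2.0695]
```

Call:
apply_moves(motion="-13 2 0 0 0 0;-13 2 0 0 0 0;-13 2 0 0 0 0;-13 2 0 0 0 0;-13 2 0 0 0 0;-13 2 0 0 0 0")

```text
time_s: 3.1
ee_pos: [0.4213, 0.1812, 0.3008]
eef_rot: [-0.0, 1.0, -0.002, 0.0]
force: [0.2, 0.1, 0.8]
width: 0.0869
finger_force: 0.0
```

```bash
python3 - <<'E'
from meas import *
snap('wC');C=wcam('wC');Ct=cam('top');Cb=wcam('wB')
top={'ss':(158,328),'ls':(245,289),'ot':(120,252),'sb':(236,203)}
q=dict(ls=(459,97,10),ss=(369,285,10),ot=(537,382,10),sb=(652,122,22))
for k in q:
    px=proj(C,np.array(q[k])/1000)
    try:
        c=seg('wC',k,px,vt=75,bt=150,r=70);ct=seg('top0',k,top[k],r=30)
        print(k,px,rect(cast(C,c[:,0],q[k][2]/1000)),'tri top',tri([Ct,C],[cen(ct),cen(c)]))
        if k in('ot','sb'):print('   tri wB',tri([Cb,C],[cen(seg('wB',k,proj(Cb,np.array(q[k])/1000),vt=75,bt=150)),cen(c)]))
    except Exception as e: print(k,e)
print(plan(.652,.1225,.15,119.2))
E
```

```text
t 3.1 [0.4213 0.1812 0.3008] [-0.0001  1.     -0.0018  0.0004] 0.02399123281697208
ls [381.4951 174.7116] (array([457.5,  96.5]), 70.7, 69.6, -9.2) tri top (array([0.459 , 0.0961, 0.0097]), array([0.0003]))
ss [240.4529 242.3459] (array([366.8, 286.7]), 55.7, 55.5, 30.5) tri top (array([0.3689, 0.2847, 0.0136]), array([0.0015]))
ot [152.1259 111.1836] (array([537.6, 383.6]), 94.9, 45.2, -35.9) tri top (array([0.5378, 0.3783, 0.0188]), array([0.0009]))
   tri wB (array([0.5386, 0.3803, 0.016 ]), array([0.0004]))
sb [369.4918  -3.3127] (array([644.6, 119.6]), 59.6, 42.5, -60.8) tri top (array([0.6489, 0.1217, 0.0066]), array([0.0104]))
   tri wB (array([ 0.6563,  0.1132, -0.0382]), array([0.0006]))
[  23.1     5.85   15.05   -0.01   -0.03 -119.36]
```

View pics/wC.png

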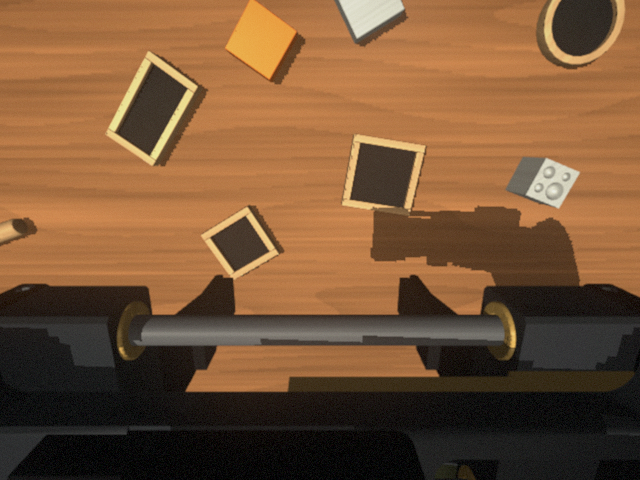

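wC shows the large tray (381,173), small tray (240,242) and oblong tray (152,108) clearly, and they agree with the top view within about 2 mm. First I'll grasp the square block, with the fingers kept away from the hammer.

```bash
python3 -c "
from h import *
print(plan(.6523,.1224,.11,29.3));print(plan(.6523,.1224,.028,29.3))
C=cam('top');print(cast(C,[(237,136),(237,163),(342,147)],.015))"
```

```text
[ 23.13   5.86  19.05  -0.03  -0.01 -29.46]
[ 23.12   5.86  27.25  -0.03  -0.01 -29.46]
[[ 0.81    0.1223  0.015 ]
 [ 0.7451  0.12    0.015 ]
 [ 0.7848 -0.1209  0.015 ]]
```

Call:
apply_moves(motion="23.1 5.9 19 0 0 -29.5;23.1 5.9 19 0 0 -29.5;23.1 5.9 19 0 0 -29.5;23.1 5.9 19 0 0 -29.5;23.1 5.9 19 0 0 -29.5;23.1 5.9 19 0 0 -29.5;23.1 5.9 19 0 0 -29.5;23.1 5.9 19 0 0 -29.5;23.1 5.9 19 0 0 -29.5")

```text
time_s: 4.05
ee_pos: [0.6509, 0.1247, 0.1112]
eef_rot: [-0.001, 0.967, 0.255, 0.0]
force: [-0.5, -0.4, -0.3]
width: 0.0873
finger_force: 0.0
```

```bash
python3 - <<'E'
from meas import *
snap('wD');C=wcam('wD');px=proj(C,np.array([.6523,.1224,.022]));print(px)
c=seg('wD','sb',px,bt=130,r=150);P=cast(C,c[:,0],.022);print(rect(P),cv2.boundingRect(c))
Cb=wcam('wB');print('height',tri([Cb,C],[cen(seg('wB','sb',(380,121),bt=150)),cen(c)]))
print(plan(.6523,.1224,.028,29.3))
E
```

```text
t 4.05 [0.6509 0.1247 0.1112] [-0.0006  0.967   0.2548  0.0003] 0.04449168784782749
[320.8536 250.712 ]
(array([656.1, 126.3]), 59.6, 50.5, -60.9) (278, 210, 83, 67)
height (array([0.6542, 0.1224, 0.0032]), array([0.0023]))
[-0.03  0.28  8.43  0.01 -0.13  0.26]
```

View pics/wD.png

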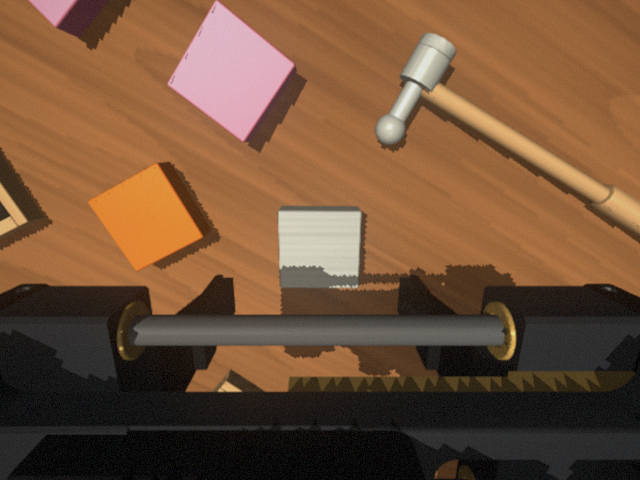

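The block sits square between the fingers, at columns 279–361, with its lower part in the gripper's shadow. Now I'll descend, grip and lift.

Call:
apply_moves(motion="0 0.2 4 0 0 0;0 0.2 6.5 0 0 0;0 0.2 8 0 0 0;0 0.2 8.4 0 0 0;0 0.2 8.4 0 0 0")

```text
time_s: 4.6
ee_pos: [0.6523, 0.1222, 0.0278]
eef_rot: [0.0, 0.967, 0.255, 0.001]
force: [0.2, 0.2, 0.2]
width: 0.0869
finger_force: 0.0
```

Call:
apply_moves(motion="0 0 0 0 0 0;0 0 0 0 0 0;0 0 0 0 0 0;0 0 0 0 0 0;0 0 0 0 0 0;0 0 0 0 0 0;0 0 0 0 0 0;0 0 0 0 0 0", claw=0.5, newtons=50)

```text
time_s: 5.4
ee_pos: [0.652, 0.1222, 0.027]
eef_rot: [-0.0, 0.967, 0.254, 0.0]
force: [-1.1, 0.9, 4.8]
width: 0.0597
finger_force: 50.0
```

```bash
python3 -c "
from h import *
s=robot.state();print(s['width'],s['finger_force'],s['force'],s['ee_pos'])
print(plan(.6523,.1224,.10,29.3),plan(.4584,.0962,.10,80.6),plan(.4584,.0962,.10,-9.4),s['joints'])"
```

```text
0.05966458087141962 50.0019246339798 [-1.11    0.8633  4.8262] [0.652  0.1222 0.027 ]
[ 0.04 -0.01 -7.3  -0.01 -0.02  0.18] [-18.13  -7.27  -7.3   -0.    -0.03 -51.12] [-18.13  -7.27  -7.3   -0.02  -0.02  38.88] [ 0.189   0.5853 -0.5483  1.608   0.3392  1.0443 -1.5135]
```

Call:
apply_moves(motion="0 0 -4 0 0 0;0 0 -7.3 0 0 0;-18.1 -7.3 -7.3 0 0 -51.1;-18.1 -7.3 -7.3 0 0 -51.1;-18.1 -7.3 -7.3 0 0 -51.1;-18.1 -7.3 -7.3 0 0 -51.1;-18.1 -7.3 -7.3 0 0 -51.1;-18.1 -7.3 -7.3 0 0 -51.1;-18.1 -7.3 -7.3 0 0 -51.1;-18.1 -7.3 -7.3 0 0 -51.1;-18.1 -7.3 -7.3 0 0 -51.1;-18.1 -7.3 -7.3 0 0 -51.1")

```text
time_s: 6.6
ee_pos: [0.4585, 0.0963, 0.0992]
eef_rot: [-0.0, 0.763, 0.646, -0.0]
force: [-0.4, 0.0, -4.8]
width: 0.0596
finger_force: 50.0
```

```bash
python3 -c "
from h import *
s=robot.state();print(s['width'],s['finger_force'],s['force'],s['ee_pos'],np.abs(s['qvel']).max())
print(plan(.4584,.0962,.0375,80.6))
cv2.imwrite('pics/p1.png',robot.get_image('wrist')[:,:,::-1])"
```

```text
0.059599733223528684 49.99760985374451 [-0.4407  0.012  -4.8188] [0.4585 0.0963 0.0992] 0.008428168578401835
[-0.01 -0.    6.17 -0.04 -0.01 -0.1 ]
```

View pics/p1.png

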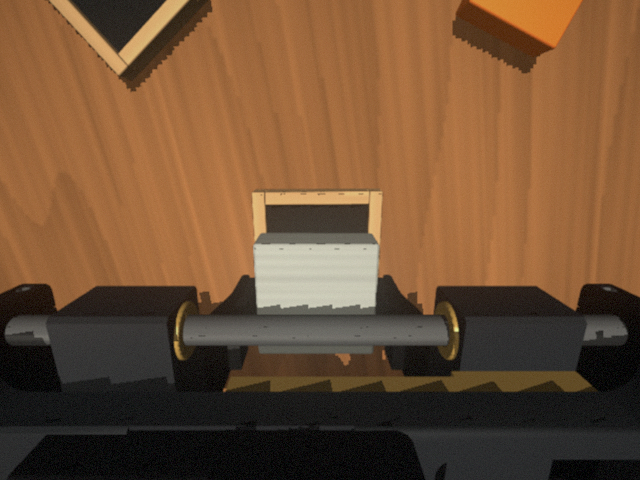

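The block at (316,290) is centred and square over the tray, whose rim spans columns 253–382. Now I'll lower it gently.

Call:
apply_moves(motion="0 0 2.5 0 0 0;0 0 4.2 0 0 0;0 0 5.2 0 0 0;0 0 5.6 0 0 0;0 0 5.9 0 0 0;0 0 6.1 0 0 0;0 0 6.2 0 0 0;0 0 6.2 0 0 0")

```text
time_s: 7.45
ee_pos: [0.4588, 0.0961, 0.0379]
eef_rot: [0.0, 0.763, 0.647, 0.0]
force: [0.9, 0.0, -4.1]
width: 0.0596
finger_force: 50.0
```

Call:
apply_moves(motion="0 0 0.1 0 0 0;0 0 0.1 0 0 0;0 0 0.15 0 0 0")

```text
time_s: 7.75
ee_pos: [0.459, 0.0962, 0.0369]
eef_rot: [0.0, 0.763, 0.646, 0.0]
force: [-3.1, -1.1, 9.2]
width: 0.0594
finger_force: 50.0
```

Call:
apply_moves(motion="0 0 0 0 0 0;0 0 0 0 0 0;0 0 0 0 0 0;0 0 0 0 0 0;0 0 -1 0 0 0;0 0 -4 0 0 0;0 0 -9 0 0 0;0 0 -9 0 0 0", claw=1)

```text
time_s: 8.55
ee_pos: [0.4629, 0.0975, 0.1324]
eef_rot: [0.004, 0.763, 0.647, 0.004]
force: [0.3, -0.7, 0.1]
width: 0.0869
finger_force: 0.0
```

```bash
python3 -c "
from h import *
s=robot.state();print(s['width'],s['force'],s['ee_pos'])
print(plan(.4523,-.1003,.15,69))"
```

```text
0.08694913039037415 [ 0.2516 -0.726   0.0501] [0.4629 0.0975 0.1324]
[-19.69   2.21  -1.77   0.64  -0.18  11.58]
```

Call:
apply_moves(motion="-19.5 2.5 -2.4 0 0 11.6;-19.5 2.5 -2.4 0 0 11.6;-19.5 2.5 -2.4 0 0 11.6;-19.5 2.5 -2.4 0 0 11.6;-19.5 2.5 -2.4 0 0 11.6;-19.5 2.5 -2.4 0 0 11.6;-19.5 2.5 -2.4 0 0 11.6;-19.5 2.5 -2.4 0 0 11.6")

```text
time_s: 9.35
ee_pos: [0.4513, -0.0986, 0.15]
eef_rot: [-0.0, 0.823, 0.567, -0.0]
force: [0.0, 0.1, -0.0]
width: 0.0872
finger_force: 0.0
```

```bash
python3 - <<'E'
from meas import *
cv2.imwrite('pics/top1.png',robot.get_image('top')[:,:,::-1])
c=seg('top1','sb',(245,286),r=40);print('sb placed',rect(cast(cam('top'),c[:,0],.032)))
snap('wE');C=wcam('wE');px=proj(C,np.array([.4523,-.1003,.046]));print(px)
c=seg('wE','db',px,bt=110,r=150);print(rect(cast(C,c[:,0],.046)),cv2.boundingRect(c))
print('height',tri([wcam('wA'),C],[cen(seg('wA','db',(220,257),bt=150)),cen(c)]))
print(plan(.4523,-.1003,.032,69))
E
```

```text
sb placed (array([458.9,  96.1]), 61.0, 59.3, 80.5)
t 9.4 [ 0.4513 -0.0988  0.15  ] [-0.0001  0.8235  0.5674 -0.    ] 0.006247121033388386
[319.1279 247.098 ]
(array([452.9, -96. ]), 53.7, 46.3, 69.1) (288, 208, 61, 67)
height (array([ 0.4531, -0.0979,  0.0433]), array([0.0021]))
[-0.09  0.14 11.8  -0.01  0.01  0.11]
```

View pics/wE.png

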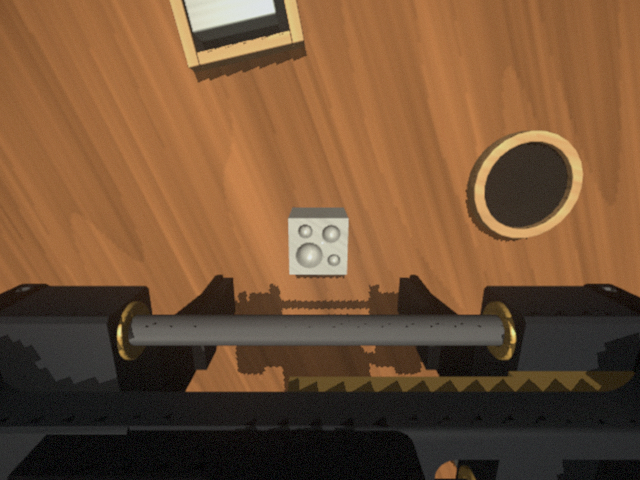

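The square block now lies at (458.9, 96.1) mm in its tray. The doming top face is centred at about (318,246), as predicted. Next: descend and grip.

Call:
apply_moves(motion="-0.1 0.1 5 0 0 0;-0.1 0.1 8.5 0 0 0;-0.1 0.1 10.5 0 0 0;-0.1 0.1 11.5 0 0 0;-0.1 0.1 11.7 0 0 0;-0.1 0.1 11.7 0 0 0")

```text
time_s: 10.05
ee_pos: [0.4525, -0.1014, 0.0336]
eef_rot: [0.0, 0.824, 0.566, 0.0]
force: [0.4, 0.4, 0.5]
width: 0.0871
finger_force: 0.0
```

Call:
apply_moves(motion="0 0 0 0 0 0;0 0 0 0 0 0;0 0 0 0 0 0;0 0 0 0 0 0;0 0 0 0 0 0;0 0 0 0 0 0;0 0 0 0 0 0;0 0 0 0 0 0;0 0 0 0 0 0", claw=0.35, newtons=50)

```text
time_s: 10.95
ee_pos: [0.4518, -0.1017, 0.0331]
eef_rot: [0.0, 0.824, 0.566, -0.0]
force: [-0.4, -0.3, 1.4]
width: 0.0454
finger_force: 50.0
```

```bash
python3 -c "
from h import *
s=robot.state();print(s['width'],s['finger_force'],s['force'],s['ee_pos'])
print(plan(.4523,-.1003,.13,69),plan(.368,.2855,.13,120.7))"
```

```text
0.045370244144163616 50.00019838102162 [-0.434  -0.3078  1.407 ] [ 0.4518 -0.1017  0.0331]
[ 0.15 -0.01 -9.69  0.01  0.01 -0.03] [ 33.13 -21.72  -9.7    0.     0.01 -51.73]
```

Call:
apply_moves(motion="0 0 -4 0 0 0;0 0 -9 0 0 0;10 -1 -9.7 0 0 -8;14.5 -1.5 -9.7 0 0 -16;18.7 -2 -9.7 0 0 -24;23 -8 -9.7 0 0 -32;28 -14 -9.7 0 0 -40;33.1 -21.7 -9.7 0 0 -48;33.1 -21.7 -9.7 0 0 -51.7;33.1 -21.7 -9.7 0 0 -51.7;33.1 -21.7 -9.7 0 0 -51.7;33.1 -21.7 -9.7 0 0 -51.7")

```text
time_s: 12.15
ee_pos: [0.3638, 0.2886, 0.1289]
eef_rot: [-0.001, 0.491, 0.871, -0.001]
force: [0.3, -1.6, -7.2]
width: 0.0459
finger_force: 50.0
```

```bash
python3 -c "
from h import *
s=robot.state();print(s['width'],s['finger_force'],s['force'],s['ee_pos'],s['joints'],np.abs(s['qvel']).max())
print(plan(.368,.2855,.0435,120.7))
cv2.imwrite('pics/p2.png',robot.get_image('wrist')[:,:,::-1])"
```

```text
0.045896216605319826 50.000532902777195 [ 0.2579 -1.5974 -7.1801] [0.3638 0.2886 0.1289] [ 0.3018  0.0896 -1.0515  2.0013  0.0845  1.0991 -0.2433] 0.07189327030158003
[-0.5   0.22  8.54 -0.13 -0.12  0.43]
```

View pics/p2.png

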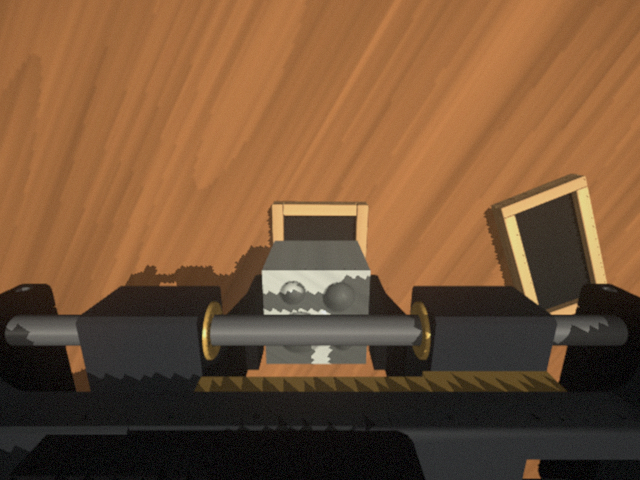

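The cube is square over its tray, whose rim spans columns 273–368. I'll lower partway and re-check the pose.

Call:
apply_moves(motion="0 0 3 0 0 0;0 0 5 0 0 0;0 0 6 0 0 0;0 0 6 0 0 0;0 0 6 0 0 0")

```text
time_s: 12.7
ee_pos: [0.3685, 0.285, 0.0703]
eef_rot: [-0.0, 0.495, 0.869, 0.0]
force: [-0.4, 0.9, -7.3]
width: 0.0452
finger_force: 50.0
```

```bash
python3 -c "
from h import *
s=robot.state();print(s['force'],s['ee_pos'],np.abs(s['qvel']).max());print(plan(.368,.2855,.0431,120.7))"
```

```text
[-0.3818  0.8905 -7.3163] [0.3685 0.285  0.0703] 0.019922366714065342
[ 0.07 -0.02  2.72  0.01 -0.01 -0.08]
```

Call:
apply_moves(motion="0 0 1.2 0 0 0;0 0 1.9 0 0 0;0 0 2.3 0 0 0;0 0 2.5 0 0 0;0 0 2.6 0 0 0;0 0 2.7 0 0 0;0 0 2.75 0 0 0;0 0 2.75 0 0 0")

```text
time_s: 13.5
ee_pos: [0.3682, 0.2854, 0.0431]
eef_rot: [0.0, 0.495, 0.869, -0.0]
force: [-2.1, -1.4, 1.4]
width: 0.0458
finger_force: 50.0
```

Call:
apply_moves(motion="0 0 0 0 0 0;0 0 0 0 0 0;0 0 0 0 0 0;0 0 0 0 0 0;0 0 -1 0 0 0;0 0 -4 0 0 0;0 0 -9 0 0 0;0 0 -12 0 0 0;0 0 -12 0 0 0;0 0 -12 0 0 0;0 0 -12 0 0 0", claw=1)

```text
time_s: 14.6
ee_pos: [0.3674, 0.2847, 0.1617]
eef_rot: [-0.0, 0.495, 0.869, -0.001]
force: [0.4, 0.5, 0.2]
width: 0.0873
finger_force: 0.0
```

```bash
python3 -c "
from h import *
print(robot.state()['ee_pos'],robot.state()['width']);print(plan(.52,.02,.17,70),plan(.37,-.302,.15,21.6))"
```

```text
[0.3674 0.2847 0.1617] 0.08727406731697775
[-30.55  -0.38  -0.83  -0.08   0.05  50.67] [-50.59 -29.7    1.23  -0.06   0.09  99.07]
```

Call:
apply_moves(motion="-5 0 -0.5 0 0 8;-10 0 -0.8 0 0 16;-15 0 -0.8 0 0 24;-20 0 -0.8 0 0 32;-25 0 -0.8 0 0 40;-30 0 -0.8 0 0 48;-33 -4 -0.8 0 0 56;-36 -8 -0.5 0 0 64;-39 -12 0 0 0 72;-42 -16 0 0 0 80;-45 -20 0.5 0 0 88;-48 -25 1 0 0 96")

```text
time_s: 15.8
ee_pos: [0.4006, -0.2482, 0.1516]
eef_rot: [-0.001, 0.977, 0.211, -0.001]
force: [1.0, -0.1, -0.3]
width: 0.0876
finger_force: 0.0
```

```bash
python3 - <<'E'
from meas import *
cv2.imwrite('pics/top2.png',robot.get_image('top')[:,:,::-1])
c=seg('top2','db',(160,325),r=40);print('db placed',rect(cast(cam('top'),c[:,0],.056)))
snap('wF')
print(plan(.37,-.302,.15,21.6))
E
```

```text
db placed (array([367.1, 285.4]), 46.4, 46.1, -58.8)
t 15.85 [ 0.3948 -0.2564  0.1506] [ 0.0001  0.9792  0.2031 -0.0033] 0.06734754792715984
[-4.44  3.41  0.09 -0.16  0.28  2.3 ]
```

Call:
apply_moves(motion="-4.4 3.4 0 0 0 2.5;-4.4 3.4 0 0 0 2.5;-4.4 3.4 0 0 0 2.5;-4.4 3.4 0 0 0 2.5;-4.4 3.4 0 0 0 2.5;-4.4 3.4 0 0 0 2.5")

```text
time_s: 16.5
ee_pos: [0.3771, -0.295, 0.1532]
eef_rot: [-0.0, 0.981, 0.194, -0.0]
force: [-0.1, 0.4, -0.1]
width: 0.087
finger_force: 0.0
```

```bash
python3 - <<'E'
from meas import *
snap('wG');C=wcam('wG');px=proj(C,np.array([.37,-.302,.026]));print(px)
c=seg('wG','gb',px,bt=110,r=120);print(rect(cast(C,c[:,0],.026)),cv2.boundingRect(c),cen(c))
print('height',tri([cam('top'),C],[cen(seg('top0','gb',(427,332),r=30)),cen(c)]))
print(plan(.37,-.302,.028,21.6))
E
```

```text
t 16.5 [ 0.3771 -0.295   0.1532] [-0.0002  0.9811  0.1935 -0.0001] 0.00425317048634676
[321.3921 247.3393]
(array([ 385.3, -294.6]), 49.8, 35.9, 21.5) (299, 199, 44, 58) [319.8333 226.4092]
height (array([ 0.3716, -0.3056, -0.0275]), array([0.01]))
[-0.9   0.36 12.53 -0.01  0.    0.69]
```

View pics/wG.png

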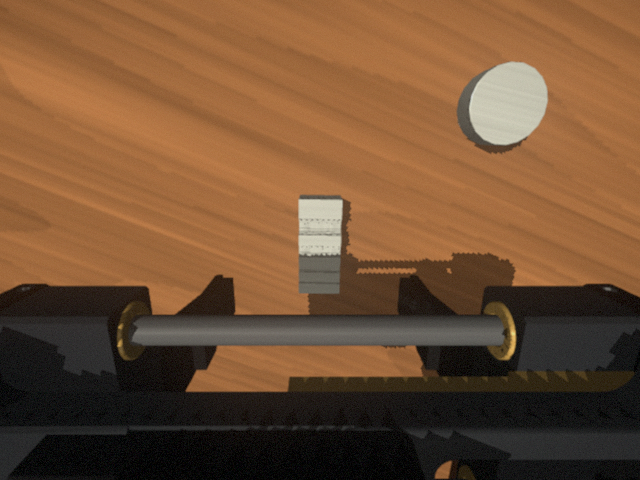

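The grooved bar's top face spans columns 299–342 and rows 198–293, with the rear half shadowed. The round block's top is at (508,104). Next I'll cast the bar ends and measure the round block.

```bash
python3 - <<'E'
from meas import *
C=wcam('wG');P=cast(C,[(320.5,198),(320.5,293)],.026);print(P,P.mean(0),np.linalg.norm(P[0]-P[1]))
c=seg('wG','rb',(508,104),bt=150,r=70);print('rb',rect(cast(C,c[:,0],.025)),tri([cam('top'),C],[cen(seg('top0','rb',(465,258),r=30)),cen(c)]))
m=P.mean(0);print(plan(m[0],m[1],.028,21.6))
E
```

```text
[[ 0.409  -0.2851  0.026 ]
 [ 0.3302 -0.3176  0.026 ]] [ 0.3696 -0.3013  0.026 ] 0.08518298056914292
rb (array([ 529.7, -389.9]), 58.7, 58.3, -18.9) (array([ 0.5304, -0.3907,  0.0239]), array([0.0009]))
[-0.91  0.29 12.53 -0.01  0.    0.69]
```

Call:
apply_moves(motion="-0.9 0.3 5 0 0 0.7;-0.9 0.3 9 0 0 0.7;-0.9 0.3 11.3 0 0 0.7;-0.9 0.3 12.2 0 0 0.7;-0.9 0.3 12.5 0 0 0.7;-0.9 0.3 12.5 0 0 0.7")

```text
time_s: 17.15
ee_pos: [0.37, -0.3027, 0.0292]
eef_rot: [0.001, 0.982, 0.187, 0.0]
force: [0.2, -0.8, 0.7]
width: 0.0868
finger_force: 0.0
```

Call:
apply_moves(motion="0 0 0 0 0 0;0 0 0 0 0 0;0 0 0 0 0 0;0 0 0 0 0 0;0 0 0 0 0 0;0 0 0 0 0 0;0 0 0 0 0 0;0 0 0 0 0 0;0 0 0 0 0 0;0 0 0 0 0 0", claw=0.25, newtons=50)

```text
time_s: 18.15
ee_pos: [0.369, -0.302, 0.0283]
eef_rot: [-0.0, 0.982, 0.186, -0.0]
force: [-0.6, 1.3, 1.9]
width: 0.0355
finger_force: 50.0
```

Call:
apply_moves(motion="0 0 -4 0 0 0;0 0 -9 0 0 0;0 0 -12 0 0 0;0 0 -12 0 0 0;0 0 -12 0 0 0")

```text
time_s: 18.65
ee_pos: [0.3684, -0.3022, 0.1471]
eef_rot: [-0.0, 0.983, 0.186, -0.001]
force: [-1.0, 0.1, -5.6]
width: 0.0352
finger_force: 50.0
```

```bash
python3 -c "
from h import *
s=robot.state();print(s['width'],s['finger_force'],s['force'],s['ee_pos'],s['joints'])
for a in((.45,-.2,.15,51),(.55,0,.15,82),(.57,.2,.15,113),(.5378,.3823,.15,144.1)):print(plan(*a))"
```

```text
0.035239772048648484 49.99546945095062 [-1.0354  0.1499 -5.641 ] [ 0.3684 -0.3022  0.1471] [ 1.0369  0.0413 -0.4123  1.9716  0.0187  1.1334 -0.5794]
[ 11.33  -6.52  -0.29  -0.06   0.05 -29.55]
[ 27.95 -21.48  -0.3   -0.07   0.03 -60.55]
[ 37.13 -39.36  -0.29  -0.08   0.01 -91.55]
[  40.8   -57.51   -0.28   -0.09   -0.02 -122.65]
```

Call:
apply_moves(motion="4 -2 -0.3 0 0 -8;8 -4 -0.3 0 0 -16;11.3 -6.5 -0.3 0 0 -24;15 -9.5 -0.3 0 0 -32;19 -13 -0.3 0 0 -40;23 -17 -0.3 0 0 -48;28 -21.5 -0.3 0 0 -56;30 -25.5 -0.3 0 0 -64;32 -30 -0.3 0 0 -72;34.5 -34 -0.3 0 0 -80;36 -37 -0.3 0 0 -88;37.1 -39.4 -0.3 0 0 -92")

```text
time_s: 19.85
ee_pos: [0.5675, 0.2056, 0.1479]
eef_rot: [-0.003, 0.544, 0.839, 0.0]
force: [-0.4, 0.7, -5.6]
width: 0.0354
finger_force: 50.0
```

```bash
python3 -c "
from h import *
print(robot.state()['width'],robot.state()['ee_pos'],plan(.5378,.3823,.15,144.1),robot.state()['joints'])"
```

```text
0.03540224131644844 [0.5675 0.2056 0.1479] [ 17.35   4.49  -0.13  -0.11  -0.36 -30.05] [ 0.3297  0.4266 -0.8988  1.658   0.3444  1.2304 -0.2234]
```

Call:
apply_moves(motion="4.4 1 0 0 0 -8;9 2 0 0 0 -16;13 3 0 0 0 -24;17.4 4.5 0 0 0 -30;17.4 4.5 0 0 0 -30;17.4 4.5 0 0 0 -30;17.4 4.5 0 0 0 -30")

```text
time_s: 20.55
ee_pos: [0.542, 0.3755, 0.1483]
eef_rot: [-0.001, 0.314, 0.949, -0.002]
force: [0.5, -0.8, -5.6]
width: 0.035
finger_force: 50.0
```

```bash
python3 -c "
from h import *
s=robot.state();print(s['width'],s['force'],s['ee_pos'],np.abs(s['qvel']).max())
print(plan(.5378,.3823,.07,144.1))
cv2.imwrite('pics/p3.png',robot.get_image('wrist')[:,:,::-1])"
```

```text
0.03501022159557059 [ 0.4581 -0.8342 -5.5985] [0.542  0.3755 0.1483] 0.023793135398539268
[ 0.74  0.33  7.83 -0.26 -0.04 -0.7 ]
```

View pics/p3.png

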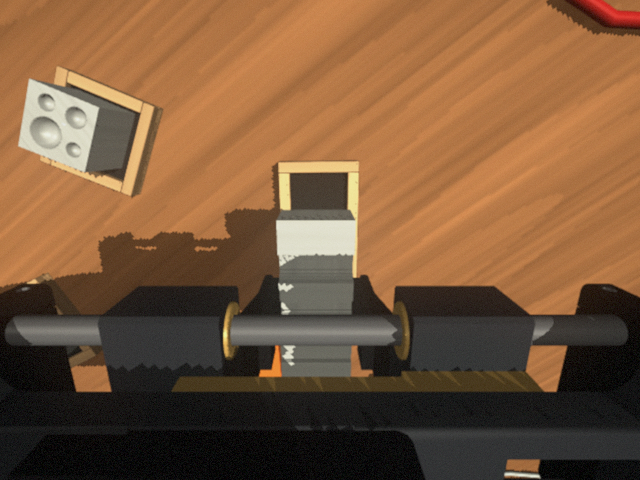

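The bar is in line with the oblong tray (rim columns 278–358). I'll apply the small correction and lower.

Call:
apply_moves(motion="0.7 0.3 3 0 0 -0.7;0.7 0.3 6 0 0 -0.7;0.7 0.3 7.8 0 0 -0.7;0.7 0.3 7.8 0 0 -0.7;0.7 0.3 7.8 0 0 -0.7")

```text
time_s: 21.1
ee_pos: [0.5392, 0.3834, 0.0736]
eef_rot: [0.0, 0.308, 0.951, 0.0]
force: [0.5, 0.5, -4.7]
width: 0.0355
finger_force: 50.0
```

```bash
python3 -c "
from h import *
s=robot.state();print(s['force'],s['ee_pos'],np.abs(s['qvel']).max());print(plan(.5378,.3823,.0383,144.1))"
```

```text
[ 0.4506  0.4677 -4.6879] [0.5392 0.3834 0.0736] 0.027876076957953543
[ 0.05 -0.17  3.53  0.    0.01 -0.02]
```

Call:
apply_moves(motion="0 -0.1 1.5 0 0 0;0 -0.1 2.4 0 0 0;0 -0.1 2.9 0 0 0;0 -0.1 3.2 0 0 0;0 -0.1 3.4 0 0 0;0 -0.1 3.5 0 0 0;0 -0.1 3.55 0 0 0;0 -0.1 3.55 0 0 0")

```text
time_s: 21.9
ee_pos: [0.5379, 0.3835, 0.0384]
eef_rot: [0.0, 0.308, 0.952, 0.0]
force: [-1.8, -1.3, -2.8]
width: 0.0356
finger_force: 50.0
```

Call:
apply_moves(motion="0 0 0.1 0 0 0;0 0 0.1 0 0 0")

```text
time_s: 22.1
ee_pos: [0.5379, 0.3835, 0.0384]
eef_rot: [0.0, 0.308, 0.952, -0.0]
force: [-2.5, -2.9, 5.5]
width: 0.0356
finger_force: 50.0
```

Call:
apply_moves(motion="0 0 0 0 0 0;0 0 0 0 0 0;0 0 0 0 0 0;0 0 0 0 0 0;0 0 0 0 0 0;0 0 -1 0 0 0;0 0 -4 0 0 0;0 0 -9 0 0 0;0 0 -12 0 0 0;0 0 -12 0 0 0;0 0 -12 0 0 0;0 0 -12 0 0 0", claw=1)

```text
time_s: 23.3
ee_pos: [0.5375, 0.3827, 0.1558]
eef_rot: [-0.0, 0.308, 0.952, -0.001]
force: [-0.0, -0.5, -0.1]
width: 0.0867
finger_force: 0.0
```

```bash
python3 -c "
from h import *
s=robot.state();print(s['width'],s['ee_pos'],s['joints'])
for a in((.62,.2,.16,116),(.62,0,.16,94),(.62,-.2,.16,72),(.53,-.3905,.16,50)):print(plan(*a))"
```

```text
0.08671948416290705 [0.5375 0.3827 0.1558] [ 0.0391  0.5843 -0.9816  1.5016  0.4929  1.3218 -0.0433]
[-17.38  -9.98  -0.4   -0.1    0.02  28.16]
[-29.09 -26.19  -0.38  -0.1    0.04  50.16]
[-40.8  -42.41  -0.35  -0.1    0.06  72.16]
[-44.66 -63.12  -0.31  -0.09   0.08  94.16]
```

Call:
apply_moves(motion="-4 -2.5 0 0 0 7;-8.5 -5 0 0 0 14;-13 -7.5 0 0 0 21;-17.4 -10 0 0 0 28;-20.5 -14 0 0 0 34;-23.5 -18 0 0 0 40;-26.5 -22 0 0 0 45;-29 -26 0 0 0 50;-32 -30 0 0 0 55;-35 -34 0 0 0 61;-38 -38 0 0 0 66;-40.8 -42.4 0 0 0 72")

```text
time_s: 24.5
ee_pos: [0.6196, -0.1981, 0.1552]
eef_rot: [-0.001, 0.809, 0.587, -0.001]
force: [0.1, -0.5, -0.4]
width: 0.0871
finger_force: 0.0
```

```bash
python3 -c "
from meas import *
cv2.imwrite('pics/top3.png',robot.get_image('top')[:,:,::-1])
c=seg('top3','gb',(120,250),r=40);print('gb placed',rect(cast(cam('top'),c[:,0],.036)))
print(robot.state()['ee_pos'],plan(.53,-.3905,.16,50),robot.state()['joints'])"
```

```text
gb placed (array([536. , 381.3]), 84.7, 40.2, -36.2)
[ 0.6175 -0.2114  0.1546] [-19.79  -2.42  -0.38   0.01   0.48  20.96] [ 0.7635  0.4496 -0.6286  1.5311  0.2807  1.253  -0.2391]
```

Call:
apply_moves(motion="-5 -0.6 0 0 0 6;-10 -1.2 0 0 0 12;-15 -1.9 0 0 0 18;-20.5 -2.6 0 0 0 21.5;-20.5 -2.6 0 0 0 21.5;-20.5 -2.6 0 0 0 21.5;-20.5 -2.6 0 0 0 21.5;-20.5 -2.6 0 0 0 21.5")

```text
time_s: 25.35
ee_pos: [0.5344, -0.3804, 0.1564]
eef_rot: [-0.001, 0.903, 0.43, 0.0]
force: [0.2, -0.2, 0.0]
width: 0.0873
finger_force: 0.0
```

```bash
python3 -c "
from meas import *
snap('wH');C=wcam('wH');px=proj(C,np.array([.53,-.3905,.025]));c=seg('wH','rb',px,bt=90,r=120)
P=cast(C,c[:,0],.025);print(px,rect(P),cv2.boundingRect(c))
print(plan(.53,-.3905,.029,50))"
```

```text
t 25.35 [ 0.5344 -0.3804  0.1564] [-0.0007  0.903   0.4297  0.0004] 0.00467360491518227
[320.6731 248.0775] (array([ 530.2, -389.1]), 61.4, 59.0, -86.5) (286, 211, 69, 69)
[-1.05  0.29 12.76 -0.03 -0.06  0.9 ]
```

View pics/wH.png

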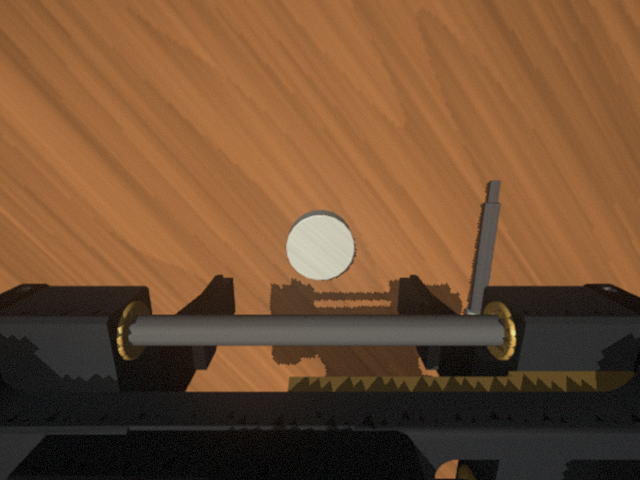

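The round block is centred at (320,246), and the file at (485,250) is about 135 mm away, clear of the gripper. Next: descend and grip.

Call:
apply_moves(motion="-1 0.3 5 0 0 0.9;-1 0.3 9 0 0 0.9;-1 0.3 11.5 0 0 0.9;-1 0.3 12.4 0 0 0.9;-1 0.3 12.8 0 0 0.9;-1 0.3 12.8 0 0 0.9")

```text
time_s: 26.0
ee_pos: [0.5302, -0.3926, 0.0299]
eef_rot: [0.001, 0.907, 0.421, 0.0]
force: [-0.4, -0.4, -0.5]
width: 0.0867
finger_force: 0.0
```

Call:
apply_moves(motion="0 0 0 0 0 0;0 0 0 0 0 0;0 0 0 0 0 0;0 0 0 0 0 0;0 0 0 0 0 0;0 0 0 0 0 0;0 0 0 0 0 0;0 0 0 0 0 0", claw=0.5, newtons=55)

```text
time_s: 26.8
ee_pos: [0.5289, -0.3929, 0.0294]
eef_rot: [0.0, 0.907, 0.421, -0.0]
force: [-2.0, -0.2, 5.6]
width: 0.0582
finger_force: 55.0
```

```bash
python3 -c "
from h import *
s=robot.state();print(s['width'],s['finger_force'],s['force'],s['ee_pos'])
print(plan(.6313,-.123,.11,72))"
```

```text
0.05819669604160607 55.00192942796275 [-1.9969 -0.2291  5.5522] [ 0.5289 -0.3929  0.0294]
[ 27.22  -9.63  -8.07  -0.01   0.02 -22.24]
```

Call:
apply_moves(motion="0 0 -4 0 0 0;0 0 -8 0 0 0;5 -1.8 -8.1 0 0 -5;9 -3.5 -8.1 0 0 -9;14 -5 -8.1 0 0 -13;18 -6.5 -8.1 0 0 -17;22.5 -8 -8.1 0 0 -20;27 -9.6 -8.1 0 0 -22.2;27 -9.6 -8.1 0 0 -22.2;27 -9.6 -8.1 0 0 -22.2;27 -9.6 -8.1 0 0 -22.2;27 -9.6 -8.1 0 0 -22.2")

```text
time_s: 28.0
ee_pos: [0.6293, -0.127, 0.1089]
eef_rot: [-0.0, 0.81, 0.586, -0.001]
force: [0.1, -0.0, -4.3]
width: 0.0583
finger_force: 55.0
```

```bash
python3 - <<'E'
from meas import *
s=robot.state();print(s['width'],s['finger_force'],s['force'])
snap('wI');C=wcam('wI');p=s['ee_pos'];z=p[2]-.0294+.025
c=seg('wI','rb',proj(C,np.r_[p[:2],z]),bt=60,r=150);P=cast(C,c[:,0],z);x=s['eef_rot'];phi=2*np.arctan2(x[2],x[1])
u=np.array([np.cos(phi),np.sin(phi)]);d=(P[:,:2]-p[:2])@u;e=(P[:,:2]-p[:2])@[u[1],-u[0]];print('along x',d.min(),d.max(),'y',e.min(),e.max())
print(plan(.6313,-.123,.07,72))
E
```

```text
0.05830000632764389 54.99652310041711 [ 0.1134 -0.0374 -4.2676]
t 28.0 [ 0.6293 -0.127   0.1089] [-0.0002  0.8101  0.5863 -0.0008] 0.006155629466506745
along x -0.026793826169504407 0.039987161910527445 y -0.0684926063394802 0.06598976145155305
[ 0.43  0.06  3.91 -0.05  0.05 -0.2 ]
```

View pics/wI.png

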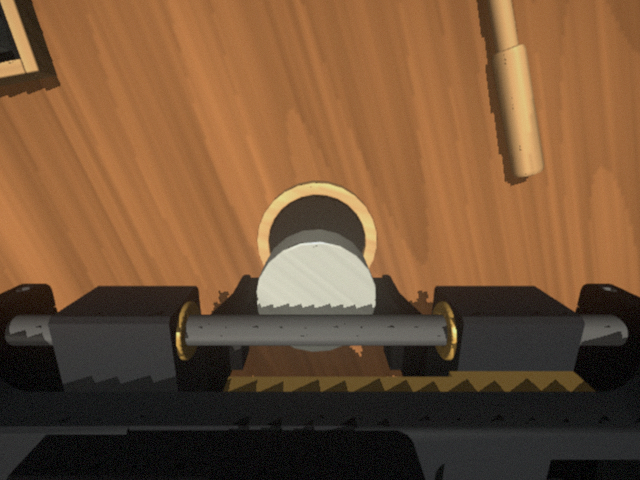

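The disc's far edge is at (316,243) and it sits over the round tray (rim columns 258–376). The hammer handle end (520,170) is clear.

```bash
python3 - <<'E'
from meas import *
C=wcam('wI');s=robot.state();p=s['ee_pos'];x=s['eef_rot'];phi=2*np.arctan2(x[2],x[1]);u=np.array([np.cos(phi),np.sin(phi)])
P=cast(C,[(316,243),(258,285),(375,285)],p[2]-.0044)[:,:2]-p[:2];print('off x mm',P@u*1000,'y',P@[u[1],-u[0]]*1000)
c=seg('wI','rt',(316,220),vt=75,r=70);print(cv2.boundingRect(c)); Q=cast(C,[(317,182)],.016)[:,:2];print('tray rim far point: centre x', Q[0]-u*.045)
E
```

```text
off x mm [31.631  10.272  10.2461] y [ -1.0463 -29.3713  27.7028]
(270, 196, 94, 56)
tray rim far point: centre x [ 0.6307 -0.1215]
```

Call:
apply_moves(motion="0.3 0.1 2.5 0 0 0;0.3 0.1 4.5 0 0 0;0.3 0.1 5.5 0 0 0;0.3 0.1 6 0 0 0;0.3 0.1 6.3 0 0 0;0.3 0.1 6.6 0 0 0;0.3 0.1 6.8 0 0 0;0.3 0.1 6.9 0 0 0;0.3 0.1 6.95 0 0 0;0.3 0.1 6.95 0 0 0")

```text
time_s: 29.05
ee_pos: [0.6322, -0.1222, 0.0405]
eef_rot: [0.0, 0.809, 0.588, 0.0]
force: [0.1, 0.0, -5.2]
width: 0.0586
finger_force: 55.0
```

Call:
apply_moves(motion="-0.2 -0.1 0 0 0 0;-0.2 -0.1 0.05 0 0 0;-0.2 -0.1 0.1 0 0 0;-0.2 -0.1 0.15 0 0 0;-0.2 -0.1 0.15 0 0 0")

```text
time_s: 29.55
ee_pos: [0.6304, -0.1241, 0.0394]
eef_rot: [0.0, 0.809, 0.588, -0.0]
force: [-2.1, -1.0, 0.4]
width: 0.0585
finger_force: 55.0
```

Contact felt. I'll release and retreat.

Call:
apply_moves(motion="0 0 0 0 0 0;0 0 0 0 0 0;0 0 0 0 0 0;0 0 0 0 0 0;0 0 0 0 0 0;0 0 -1 0 0 0;0 0 -4 0 0 0;0 0 -9 0 0 0;0 0 -14 0 0 0;-5 0 -16 0 0 0;-10 0 -18 0 0 0;-14 0 -18 0 0 0", claw=1)

```text
time_s: 30.75
ee_pos: [0.5883, -0.2581, 0.2233]
eef_rot: [0.003, 0.809, 0.588, 0.001]
force: [1.2, -1.2, -0.3]
width: 0.0869
finger_force: 0.0
```

```bash
python3 - <<'E'
from meas import *
for n in('top','side'):cv2.imwrite(f'pics/{n}4.png',robot.get_image(n)[:,:,::-1])
a=cv2.imread('pics/top4.png')[120:370,90:490];b=cv2.imread('pics/side4.png')[170:450,180:520]
cv2.imwrite('pics/fin.png',np.vstack([cv2.resize(a,(480,300)),cv2.resize(b,(480,300))]))
C=cam('top')
for k,px,z in(('rb',(343,211),.035),('sb',(245,287),.032),('db',(160,325),.056),('gb',(120,250),.036)):
    print(k,rect(cast(C,seg('top4',k,px,r=40)[:,0],z)))
E
```

```text
rb (array([ 631.2, -122.7]), 57.6, 56.6, -89.7)
sb (array([458.9,  96.1]), 61.0, 59.3, 80.5)
db (array([366.8, 285.1]), 46.8, 46.2, 30.5)
gb (array([536. , 381.3]), 84.7, 40.2, -36.2)
```

View pics/fin.png

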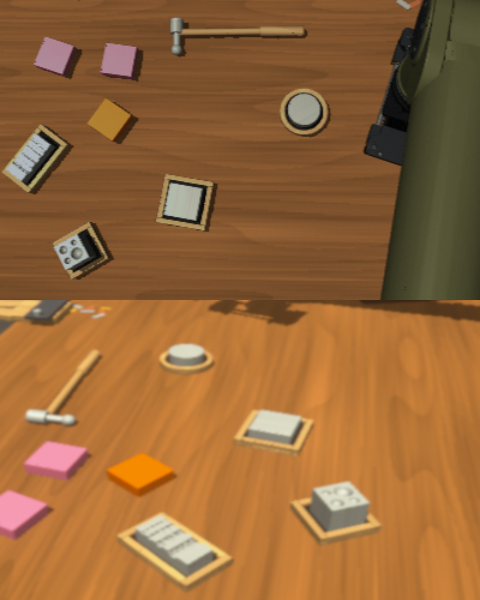

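All four blocks lie flat inside their own trays: round (304,111), square (186,201), doming (76,248), grooved (36,158) in the crop. Each is within about 3 mm of its tray centre. The hammer hasn't moved, so I'm handing in.

```bash
python3 -c "
from workcell import robot
print(robot.job_done())"
```

```text
the job is handed in; nothing more can be done
None
```

All four blocks are in their own trays, working faces up and within about 3 mm of the tray centres by the top camera. The hammer and file were never touched, and the job was handed in at about 31 s of the 99 s; no verdict came back.

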